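# Roll the seal strip of the dry box flush and lock it

## Task

The jointed seal strip on the sloping front of the white dry box stands proud. Pick up the hand roller that stands on the bench and roll it along the strip, pressing firmly with both wheels flat on the slope, until every link sits flush with the face; then stand the roller upright on the bench again and turn the turnbutton square across the end of the strip so that it is locked. Press the strip with the roller only, do not let the roller fall over, turn the button only after the strip is down, and leave the log book, the tape roll and the petri dish where they are.

Things in the scene. Friction and masses are not known exactly. Their poses are not given: they have to be found in the camera images.
- dry_box: fixed white wedge-shaped box, 150 mm deep (x), 250 mm wide (y), 35 mm high in front, 122 mm at the back; origin at the centre of its underside. Its face rises away from the robot at 30 degrees; the white face goes on level 45 mm down-slope of the strip's centre line and 40 mm past each strip end, so wheels may run out over the ends. A dark window lies flat in it, up-slope.
- strip: the seal strip in that face: a row of five bare aluminium links with a thin dark line along the middle, each 36 mm wide, 33 mm long, at 34 mm spacing, 170 mm in all. Origin at the strip's middle on the plane of the white face, 58 mm above the bench; x points up the slope, y along the strip (to the left seen from the robot), z square out of the face.
- link0 (a joint): how far link 0 (centre at y = +68 mm along the strip, the left end) is pushed in, in m: 0 = top 5.5 mm proud of the white face, 0.005 = fully down on its stop, top 0.5 mm above the face. Starts at 0 to 0.0015. Friction of 7 N, no spring: it moves only when pressed harder and stays where it is left.
- link1 (a joint): how far link 1 (centre at y = +34 mm along the strip) is pushed in, in m: 0 = top 5.5 mm proud of the white face, 0.005 = fully down on its stop, top 0.5 mm above the face. Starts at 0 to 0.0015. Friction of 7 N, no spring: it moves only when pressed harder and stays where it is left.
- link2 (a joint): how far link 2 (centre at y = +0 mm along the strip) is pushed in, in m: 0 = top 5.5 mm proud of the white face, 0.005 = fully down on its stop, top 0.5 mm above the face. Starts at 0 to 0.0015. Friction of 7 N, no spring: it moves only when pressed harder and stays where it is left.
- link3 (a joint): how far link 3 (centre at y = -34 mm along the strip) is pushed in, in m: 0 = top 5.5 mm proud of the white face, 0.005 = fully down on its stop, top 0.5 mm above the face. Starts at 0 to 0.0015. Friction of 7 N, no spring: it moves only when pressed harder and stays where it is left.
- link4 (a joint): how far link 4 (centre at y = -68 mm along the strip, the right end, under the turnbutton) is pushed in, in m: 0 = top 5.5 mm proud of the white face, 0.005 = fully down on its stop, top 0.5 mm above the face. Starts at 0 to 0.0015. Friction of 7 N, no spring: it moves only when pressed harder and stays where it is left.
- roller: hand roller, loose, 0.4 kg, standing on two black rubber wheels (32 mm diameter, 31 mm wide, axles 40 mm apart, one behind the other). Steel carriage 66 x 40 mm, aluminium plate 72 x 42 mm at 48 to 58 mm up, grey grip 30 (x) by 24 (y) mm from 58 to 121 mm up, cap 36 x 30 mm; 127 mm high. Origin midway between the wheels' lowest points; x rolling direction, y axles, z up the grip.
- carriage (a joint): how far the roller's sprung wheel carriage is pushed up towards its grip, in m, 0 to 0.010. The roller frame stays with the grip. It gives from 6 N on, 1 mm for each further 1.5 N, 21 N at the full 10 mm. Holding the roller's origin 5 to 7 mm below the strip's flush surface presses with about 14 to 16 N.
- wheel_a (a joint): turning angle in rad of the wheel at x = +20 mm of the roller, radius 16 mm, about the roller's y axis; 0 at the start, unlimited, light bearing friction
- button (a joint): angle in rad of the steel turnbutton about the face's outward normal. 0 = arm along the strip, pointing to +y of strip, beside it, open; 1.57 = arm points down-slope, square across the right end link (link4); it grows from the one to the other. Stops at -0.5 and 1.6, starts at -0.4 to 0. Friction 0.08 Nm; stays where it is left. Pivot at x = +40, y = -68 mm of the strip's frame.
- button_tip (a point): point inside the turnbutton's fin, 45 mm from the pivot, 16.5 mm above the white face; y points along the arm away from the pivot, z out of the face. The arm is 18 mm wide, 55 mm long from the pivot, 8.5 mm high, and carries an upright fin 10 mm thick, 10 to 54 mm from the pivot, its top 24.5 mm above the face: push the fin's side or pinch it.
- log_book: closed blue log book, 148 x 105 x 14 mm, lying on the bench; origin at the centre of its underside
- marking_tape: roll of yellow tape lying flat, 94 mm across, 18 mm high; origin at the centre of its underside
- petri_dish: clear petri dish, 63 mm across, 15 mm high; origin at the centre of its underside
There are look-alikes about, which are no part of the job. Of the things that look like the roller, the larger one is meant.

How it is judged (in metres and radians):
On the way, in this order (a step that is already met when the one before it is completed fails the run):
1. the roller is lifted off the bench (height (world z) of roller above 0.03 m), for 0.1 s.
2. all five links are flush (within about 1.5 mm of fully down), the roller stands square to the sloping face (within 15 degrees), and its wheel has rolled at least 2.5 rad (40 mm) along (value of joint each of link0, link1, link2, link3, link4 above 0.0035 m and angle between the z axis of roller and the z axis of strip, either way round below 0.26 rad and (value of joint wheel_a above 2.5 rad or value of joint wheel_a below -2.5 rad)), for 0.1 s.
3. the turnbutton lies square across the end link (value of joint button above 1.35 rad), for 0.2 s.
At the end, for the whole second after the job is handed in: All five links are pushed in at least 3.5 of their 5 mm, the turnbutton is turned to at least 1.35 rad (square across the end link within about 13 degrees), and the roller stands still and upright (within 7 degrees) on its wheels on the bench, its origin within 10 mm of bench height (value of joint each of link0, link1, link2, link3, link4 above 0.0035 m and value of joint button above 1.35 rad and angle between roller's own z axis and vertical below 0.12 rad and height (world z) of roller between -0.01 and 0.01 m and linear speed of roller below 0.02 m/s); the robot touches nothing.
It fails at once if the strip is pressed (over 3 N) with the roller more than 20 degrees off square to the sloping face (contact force between roller and strip above 3 N and angle between the z axis of roller and the z axis of strip, either way round above 0.35 rad).
It fails at once if the strip is pressed with the fingers (over 5 N) (contact force between the fingers and strip above 5 N).
It fails at once if the roller falls over (angle between roller's own z axis and vertical above 1.2 rad).
It fails at once if the log book, the tape roll or the petri dish is moved by more than 30 mm (distance of any of log_book, marking_tape, petri_dish from where it was at the start of the episode above 0.03 m).
It also fails if it takes over 72 s, if anything falls off the work surface, if the arm or the gripper's body presses on something with over 40 N, if the wrist force passes 120 N, or if a joint passes its speed limit or range.

## Robot

A 6-joint arm with a two-finger parallel gripper is mounted at the origin on a cart in front of the work surface, level with it; the furniture and walls round the work are solid. World frame = base frame: x ahead of the robot, y to its left, z up, the work surface at z = 0. Lengths are in mm, angles in rad, forces in N, time in s.
With the tool pointing down it reaches from about 375 to 925 mm from the base axis. Payload 5.7 kg.
Tool frame: the origin (TCP) lies at the very end of the fingers, on their centre line; the grasp point (between the pads) lies 19 mm behind it; z points along the fingers, y is the line along which they close (so a half turn about z gives the same grasp; the last joint's range is limited). The gripper opens to 85 mm and grips with 20 to 120 N. Pads are 22 mm wide; open, the fingers measure 114 mm over their backs; the gripper's body (76 mm by 85 mm) begins 54 mm behind the grasp point. The pads swing forward as they close: fully open they stand 13 mm farther back than shut.
Start: joints at [1.039, 0.359, 1.51, -0, 1.272, -0.115], TCP at [242.889, 548.601, 191.567] pointing down, gripper open.
Joint ranges: [-2.97, 2.97], [-1.01, 2.36], [0.21, 2.38], [-0.96, 4.11], [0.2, 2.71], [-2.98, 2.98]. Speed limits (rad/s): [2.39, 2.39, 3.14, 3.14, 3.14, 3.14].

## Interface

Orientations are given as a unit quaternion [x, y, z, w].
In Python, from workcell import manip gives the robot as it stands.
- The arm moves only by the shell command python3 -m creep 'ROWS' [OPENING] [FORCE]. ROWS is JSON, a list of rows, each a list of 6 numbers: the shift along the tool's x, y, z in units of 25 mm (1.0 is 25 mm), then the turn, a rotation vector about the tool's x, y, z in units of 6 degrees (1.0 is 6 degrees). A call has 1 to 8 rows; each row is the pose to reach, as a shift and turn from the pose commanded when the call began, along the tool's axes at that moment; what a row does not reach only later rows make up. A row lasts 1/12 s, in which the tool goes at most 41.7 mm and 7.16 degrees, less where a joint would pass 70% of its speed; a pose out of reach is approached as far as the arm can. A call with a gripper value outside its range is refused whole. OPENING is the finger opening in mm, from 0 to 85.4, set as the call begins (- or left out, the last holds). The fingers move at their own pace and stop on an object; FORCE is the grip in N (left out, the last holds). Time passes only in rows, so rows that repeat a pose let the fingers close. It gives the time, the measured TCP pose, the force, the opening and the grip force at its end, in the units of the state.
- manip.get_obs(): the state, without advancing time (a new reading comes with each control period).
- manip.grab_frame(name): name is "scene" or "top" or "wrist"; returns the picture (400x640x3 uint8, blue, green, red); there is no depth.
- manip.camera_model(name): a dict with "fx", "fy", "cx", "cy" (pixels), "k1" (the pictures are not rectified: a ray, as slopes to the right and down, at radius r is drawn at 1 + k1 r^2 times it, then the intrinsics apply), "xyz" and "rotation" of the camera in the world; the wrist camera has in their place "T_tool_cam" (4x4, takes a point from camera to tool coordinates, whose origin is the TCP and whose axes are the flange's). Camera axes: x right, y down, z forward; pixel columns grow to the right and rows downward; lengths in mm; the calibration is good to about 2 mm. A picture is of the moment at which its call begins: read the wrist's pose just before it. camera_model takes no time and is no camera call.
- manip.sign_off(): hands the job in; it is judged then, once.
Trained networks look in the newest picture that a camera, given by its name, has taken for a name from the list of things; names that differ only in an ending like _2 or _b are one class to them, and where a whole thing is asked for, a point or a joint stands for the part that bears it (a point fixed in the world has none). Each returns a list of dicts, best first, with "score" (0 to 1); they miss things now and then, are a little off and sometimes report something else, mostly with a low value. They report only what shows in the picture. A call takes as long as a camera call. They do not tell look-alikes from the thing itself.
- manip.spot_in(label, camera): "centre" ([x, y, z] in mm, in the coordinates of the camera as it stood for that picture, good to about 4 mm: the middle of the surface that is visible of it).
- manip.silhouettes(label, camera): "region" (400x640 bool, what is visible of it).
- manip.pinpoint(label, camera): "centre" ([x, y, z] in mm, in the coordinates of the camera as it stood for that picture, good to about 4 mm: a listed point, or the origin of a listed thing).
The state is a dict: "clock": time; "joint_positions": joint angles; "qvel": joint speeds; "joint_efforts": joint torques, N m; "tool_pos": TCP position; "eef_rot": TCP orientation; "ft_force": force on the tool from outside, world axes, zero at the start; "ft_torque": the same for the moment, N m; "grip_width": finger opening in mm; "gripper_force": force on a finger pad.
Only numpy, scipy, OpenCV 4.12 (cv2) and the standard library are available. Lean on these libraries where they do the work, as an engineer would, in place of code of your own. Each camera call takes 0.05 s, during which the arm holds its last target. There are 200 camera calls.

## Working session

There is one attempt and no reset: what is moved stays moved. The work goes in short steps, Python scripts to look and compute and a shell command to move; the robot and the scene stay as the last step left them, time stands still between calls to the robot, and variables do not carry over. Pictures are saved under pics/ and viewed, at most 10 in all, crops included, and the job is handed in when it is done.

```bash
mkdir -p pics; cat > h.py <<'E'
import numpy as np, cv2
from scipy.spatial.transform import Rotation as R
from workcell import manip
def T_cam(name):
    m=manip.camera_model(name)
    T=np.eye(4)
    if 'T_tool_cam' in m:
        o=manip.get_obs(); T[:3,:3]=R.from_quat(o['eef_rot']).as_matrix(); T[:3,3]=o['tool_pos']
        return T@np.array(m['T_tool_cam'])
    r=np.array(m['rotation']); T[:3,:3]=r if r.shape==(3,3) else R.from_quat(r).as_matrix(); T[:3,3]=m['xyz']; return T
def w(T,p): return (T@np.append(p,1))[:3]
def px(name,p,T):
    m=manip.camera_model(name); q=np.linalg.inv(T)@np.append(p,1); s=q[:2]/q[2]; s=s*(1+m['k1']*(s@s))
    return np.array([m['fx']*s[0]+m['cx'],m['fy']*s[1]+m['cy']])
def ray(name,u,v,T,z):
    "pixel onto world plane z"
    m=manip.camera_model(name); d=np.array([(u-m['cx'])/m['fx'],(v-m['cy'])/m['fy']]); s=d.copy()
    for _ in range(20): s=d/(1+m['k1']*(s@s))
    r=T[:3,:3]@np.append(s,1); o=T[:3,3]; return o+r*(z-o[2])/r[2]
E
python3 - <<'E'
from h import *
np.set_printoptions(precision=1,suppress=True)
for c in ['scene','top']:
    T=T_cam(c); im=manip.grab_frame(c); cv2.imwrite(f'pics/{c}0.png',im)
    print(c,manip.camera_model(c)['xyz'])
    for l in ['dry_box','strip','roller','button_tip','log_book','marking_tape','petri_dish']:
        for d in manip.pinpoint(l,c)[:3]:
            p=w(T,d['centre']); print(l,round(d['score'],2),p,px(c,p,T))
print(manip.get_obs())
E
```

```text
scene [-559.5 -633.3  816.6]
dry_box 0.97 [579.4   5.2  -1.7] [340.  210.5]
strip 0.91 [548.    3.6  53.7] [336.  201.1]
roller 0.72 [ 467.  -286.9    0.9] [405.5 252.7]
roller 0.66 [ 415.5 -390.9   -0.5] [432.9 274.1]
roller 0.58 [574.7 -14.   91.2] [344.5 189.5]
button_tip 0.54 [571.  -14.3  88.1] [344.  190.8]
log_book 0.51 [457.4 405.9  -1.3] [230.8 196.5]
petri_dish 0.56 [ 649.9 -218.6   -1.9] [407.2 218.7]
petri_dish 0.33 [ 469.1 -285.5    0.1] [405.3 252.4]
top [ 307.5   -2.9 1282.1]
dry_box 0.93 [587.3   6.4   0.1] [328.2 183.1]
strip 0.58 [547.8   3.6  58.8] [329.3 191.8]
strip 0.56 [ 468.8 -287.9   -2.5] [424.8 218.3]
roller 0.56 [ 468.3 -287.5   -3.9] [424.5 218.6]
roller 0.54 [ 426.  -387.6   -0.7] [458.2 231.3]
button_tip 0.47 [580.2 -19.9  92.2] [337.  178.5]
log_book 0.77 [454.5 405.    0.2] [201.5 228.3]
marking_tape 0.52 [387.2  26.6   2.4] [323.2 247.4]
petri_dish 0.57 [ 653.8 -215.6    7.7] [398.5 160. ]
{'clock': 0.8, 'joint_positions': array([ 1. ,  0.4,  1.5, -0. ,  1.3, -0.1]), 'qvel': array([-0.,  0., -0., -0.,  0.,  0.]), 'joint_efforts': array([  0. , -52.8, -27.9,  -0. ,   0. ,  -0. ]), 'tool_pos': array([242.9, 548.6, 191.6]), 'eef_rot': array([ 0.2,  1. , -0. , -0. ]), 'ft_force': array([ 0.2, -1. ,  0.5]), 'ft_torque': array([-0., -0.,  0.]), 'gripper_force': 0.0, 'grip_width': 85.3260478255701}
```

View images.

```bash
python3 - <<'E'
import cv2,numpy as np
s=cv2.imread('pics/scene0.png');t=cv2.imread('pics/top0.png')
a=cv2.resize(s[150:310,170:470],(800,427),interpolation=cv2.INTER_CUBIC)
cv2.imwrite('pics/a.png',a)
b=cv2.resize(t[120:280,180:480],(800,427),interpolation=cv2.INTER_CUBIC)
cv2.imwrite('pics/b.png',b)
E
```

```text
(no output)
```

View pics/a.png

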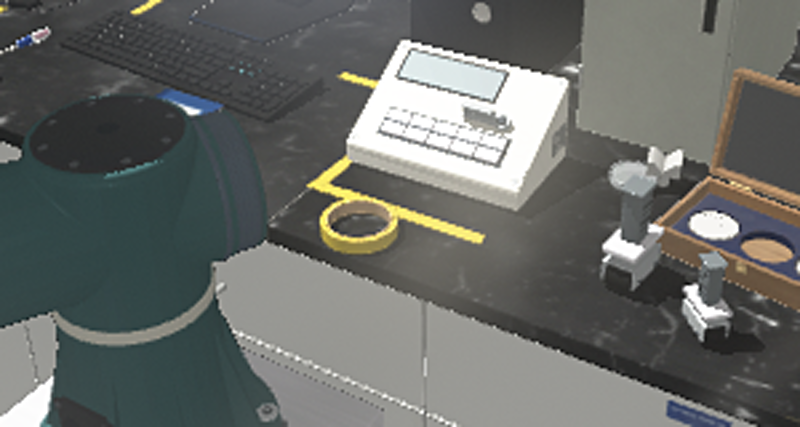

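View pics/b.png

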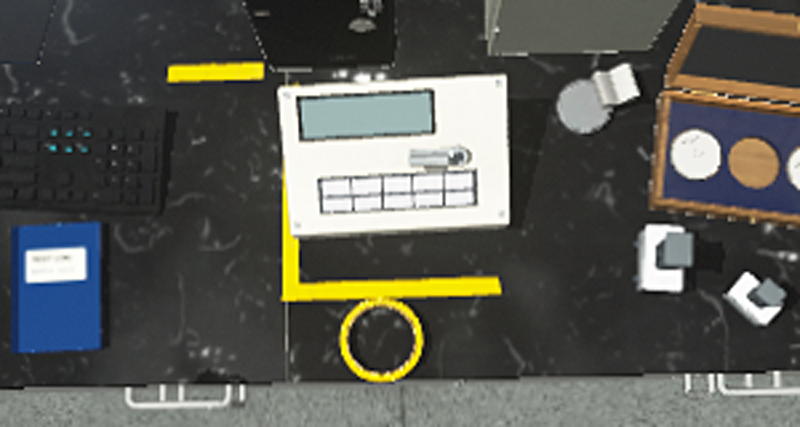

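Scene (crop coordinates): the larger roller-like object is at top-picture (424,218) and scene (405,252), which puts it at world ≈ (468,-287). The smaller look-alike is at top (458,231) and scene (433,274), world (426,-388). The networks' third "roller" at (344,190) is really the button. The strip is at world (548,4,58). I choose the larger one and will check it up close with the wrist camera.

```bash
cat >> h.py <<'E'
def Rdown(phi):
    y=np.array([np.cos(phi),np.sin(phi),0]); z=np.array([0,0,-1.]); return np.c_[np.cross(y,z),y,z]
def delta(pos,Rm,p0=None,R0=None):
    o=manip.get_obs()
    p0=o['tool_pos'] if p0 is None else p0; R0=R.from_quat(o['eef_rot']).as_matrix() if R0 is None else R0
    return np.round(np.r_[R0.T@(np.array(pos)-p0)/25, R.from_matrix(R0.T@Rm).as_rotvec(degrees=True)/6],2).tolist()
E
python3 - <<'E'
from h import *
m=manip.camera_model('wrist');print(np.round(m['T_tool_cam'],3),m['fx'])
print(delta([480,200,260],Rdown(np.radians(20))))
p1,R1=np.array([480,200,260]),Rdown(np.radians(20))
print(delta([440,-270,260],Rdown(0),p1,R1))
E
```

```text
[[-1.00000e-03 -9.45000e-01 -3.27000e-01  8.36850e+01]
 [ 1.00000e+00 -1.00000e-03  0.00000e+00  6.84000e-01]
 [-1.00000e-03 -3.27000e-01  9.45000e-01 -1.81613e+02]
 [ 0.00000e+00  0.00000e+00  0.00000e+00  1.00000e+00]] 321.939189174719
[-14.32, -8.91, -2.74, -0.0, 0.0, 7.69]
[-17.12, -7.93, 0.0, 0.0, 0.0, 3.33]
```

```bash
python3 -m creep '[[-2,-1,-1.5,0,0,1],[-4,-2.5,-2.74,0,0,2],[-5.5,-3.5,-2.74,0,0,3],[-7,-4.5,-2.74,0,0,4],[-8.5,-5.5,-2.74,0,0,5],[-10,-6.5,-2.74,0,0,6],[-12,-7.7,-2.74,0,0,7],[-14.3,-8.9,-2.74,0,0,7.7]]'
python3 - <<'E'
from h import *
print(delta([468,-225,250],Rdown(0)))
E
```

```text
clock: 1.47
tool_pos: [420.3, 281.6, 259.3]
eef_rot: [0.576, 0.817, 0.0, 0.0]
ft_force: [-0.4, 0.7, -1.0]
grip_width: 85.5
gripper_force: 0.0
[-19.73, -5.01, 0.37, 0.01, -0.0, 3.27]
```

```bash
python3 -m creep '[[-1.5,-0.4,0,0,0,0.5],[-3,-0.8,0,0,0,0.8],[-4.5,-1.2,0,0,0,1],[-6,-1.6,0,0,0,1.3],[-7.5,-2,0,0,0,1.6],[-9,-2.4,0,0,0,2],[-10.5,-2.8,0,0,0,2.3],[-12,-3.2,0,0,0,2.6]]'
python3 -m creep '[[-1.6,0,0,0,0,0.2],[-3.2,0,0,0,0,0.4],[-4.8,-0.2,0,0,0,0.6],[-6,-0.3,0,0,0,0.6],[-6,-0.3,0,0,0,0.6],[-6,-0.3,0,0,0,0.6]]'
python3 - <<'E'
from h import *
np.set_printoptions(precision=1,suppress=True)
print(delta([468,-225,250],Rdown(0)))
T=T_cam('wrist'); im=manip.grab_frame('wrist'); cv2.imwrite('pics/w1.png',im)
for d in manip.pinpoint('roller','wrist'):
    p=w(T,d['centre']); print(round(d['score'],2),p,px('wrist',p,T))
np.save('T1.npy',T)
E
```

```text
clock: 2.13
tool_pos: [446.5, -27.8, 259.1]
eef_rot: [0.681, 0.733, 0.0, 0.0]
ft_force: [1.2, 0.8, -0.3]
grip_width: 85.5
gripper_force: 0.0
clock: 2.63
tool_pos: [450.4, -177.5, 258.7]
eef_rot: [0.704, 0.71, 0.0, -0.0]
ft_force: [-0.1, 1.0, 0.7]
grip_width: 85.6
gripper_force: 0.0
[-1.91, 0.69, 0.35, -0.0, -0.0, 0.09]
0.95 [ 422.6 -389.9   -2.4] [299.9 288.6]
0.78 [ 468.2 -284.5   -3.9] [329.6 227.7]
```

View pics/w1.png

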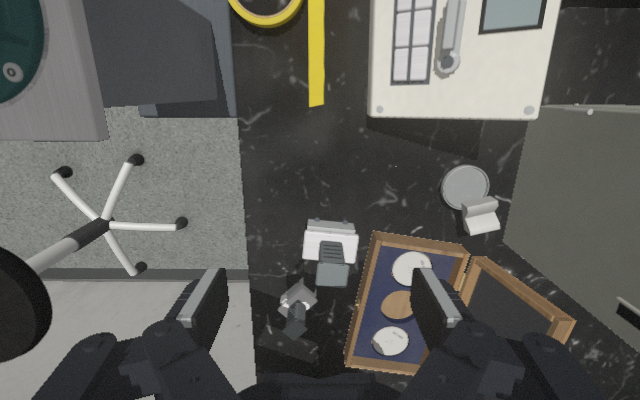

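The wrist view shows the larger roller at (330,240), the small look-alike at (295,300), and the open button by the strip at (450,40). Next is a close crop to confirm the choice and read the yaw.

```bash
python3 - <<'E'
import cv2
im=cv2.imread('pics/w1.png')[205:325,260:380]
cv2.imwrite('pics/c1.png',cv2.resize(im,(600,600),interpolation=cv2.INTER_CUBIC))
E
```

```text
(no output)
```

View pics/c1.png

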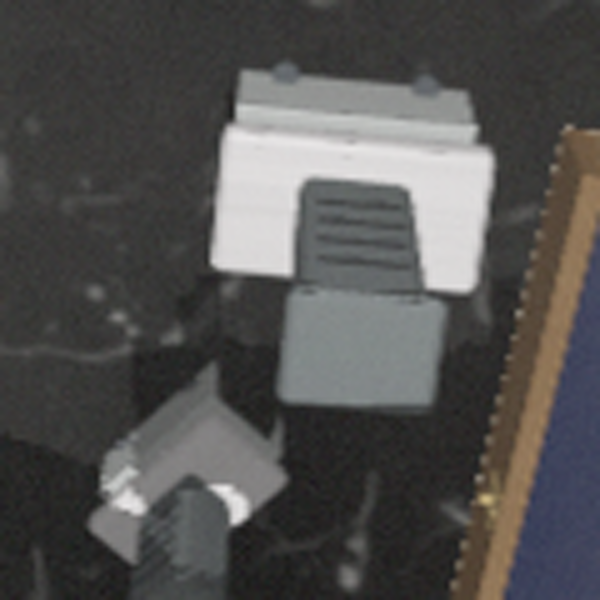

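The crop confirms it: large roller with ribbed grip, white plate corners (crop) (225,122),(493,148),(478,293),(212,270), and cap corners (287,287),(446,297),(437,410),(279,402). The small one at lower left is separate.

```bash
python3 - <<'E'
from h import *
np.set_printoptions(precision=2,suppress=True)
T=np.load('T1.npy')
for c,z in (([(225,122),(493,148),(478,293),(212,270)],58),([(287,287),(446,297),(437,410),(279,402)],127)):
    P=np.array([ray('wrist',260+a/5,205+b/5,T,z) for a,b in c])
    d=P[1]-P[0]; e=P[2]-P[3]; f=P[0]-P[3];print(P[:,:2].tolist(),P.mean(0),np.degrees(np.arctan2(d[1],d[0])),np.degrees(np.arctan2(e[1],e[0])),[np.linalg.norm(x) for x in(d,e,f)])
ph=np.radians(-4.5)
print(delta([472,-289,200],Rdown(ph)))
E
```

```text
[[433.9715960217653, -260.3479398097293], [503.57908801463435, -267.1237745324012], [501.6115564957603, -309.7469451057605], [430.24886092585007, -303.395288100523]] [ 467.35 -285.15   58.  ] -5.559852819359294 -5.086224475995983 [np.float64(69.93650604459943), np.float64(71.64480348019573), np.float64(43.20801952720414)]
[[450.3639905260873, -269.45085274239176], [485.3990233043248, -271.6451389344643], [484.4858846457246, -300.5599482789821], [448.7554393003343, -298.7624005776414]] [ 467.25 -285.1   127.  ] -3.5838223470132524 -2.880040768493178 [np.float64(35.10368091333011), np.float64(35.77563280109129), np.float64(29.35565147538035)]
[-4.56, 0.82, 2.34, -0.0, -0.01, 0.87]
```

```bash
python3 -m creep '[[-1,0.3,0.5,0,0,0.3],[-2.2,0.6,1,0,0,0.6],[-3.4,0.7,1.8,0,0,0.85],[-4.4,0.65,2.3,0,0,0.85],[-4.4,0.65,2.3,0,0,0.85],[-4.4,0.65,2.3,0,0,0.85]]'
python3 - <<'E'
from h import *
ph=np.radians(-4.6)
print(delta([467.3,-285,76],Rdown(ph)),manip.get_obs()['qvel'])
E
```

```text
clock: 3.23
tool_pos: [467.9, -284.7, 200.4]
eef_rot: [0.734, 0.68, 0.0, -0.001]
ft_force: [-1.2, 0.2, 1.5]
grip_width: 85.2
gripper_force: 0.0
[-0.02, -0.01, 4.98, -0.02, -0.02, 0.04] [ 0.02374047 -0.03384851 -0.00013913  0.01099805  0.01453231  0.00574785]
```

```bash
python3 -m creep '[[0,0,1,0,0,0],[0,0,2,0,0,0],[0,0,3,0,0,0],[0,0,4,0,0,0],[0,0,4.97,0,0,0],[0,0,4.97,0,0,0],[0,0,4.97,0,0,0]]' && python3 -m creep '[[0,0,0,0,0,0],[0,0,0,0,0,0],[0,0,0,0,0,0],[0,0,0,0,0,0],[0,0,0,0,0,0],[0,0,0,0,0,0],[0,0,0,0,0,0],[0,0,0,0,0,0]]' 0 80
```

```text
clock: 3.82
tool_pos: [467.8, -283.6, 77.1]
eef_rot: [0.733, 0.68, -0.0, -0.001]
ft_force: [0.7, -0.6, -0.7]
grip_width: 85.2
gripper_force: 0.0
clock: 4.48
tool_pos: [468.8, -286.5, 78.0]
eef_rot: [0.734, 0.679, 0.0, 0.001]
ft_force: [-0.5, 0.3, 5.6]
grip_width: 33.3
gripper_force: 78.9
```

```bash
python3 -m creep '[[0,0,0,0,0,0],[0,0,0,0,0,0],[0,0,0,0,0,0]]' && python3 -m creep '[[0,0,-0.5,0,0,0],[0,0,-1.2,0,0,0],[0,0,-2,0,0,0],[0,0,-3,0,0,0],[0,0,-4,0,0,0],[0,0,-4,0,0,0]]'
python3 - <<'E'
from h import *
np.set_printoptions(precision=1,suppress=True)
T=T_cam('wrist'); im=manip.grab_frame('wrist'); cv2.imwrite('pics/w2.png',im)
np.save('T2.npy',T); print(w(np.linalg.inv(T),[0,0,0])[:0], manip.get_obs()['tool_pos'])
for d in manip.pinpoint('roller','wrist'):
    p=w(T,d['centre']); print(round(d['score'],2),p,px('wrist',p,T))
E
```

```text
clock: 4.73
tool_pos: [468.9, -286.6, 78.0]
eef_rot: [0.734, 0.679, 0.0, 0.001]
ft_force: [-0.2, 0.2, 5.1]
grip_width: 33.2
gripper_force: 78.9
clock: 5.23
tool_pos: [470.4, -287.8, 181.2]
eef_rot: [0.734, 0.679, 0.001, 0.004]
ft_force: [0.6, -1.1, -3.7]
grip_width: 32.9
gripper_force: 82.4
[] [ 469.6 -287.2  179. ]
0.67 [ 470.9 -289.3   98.5] [318.1 197.6]
```

View pics/w2.png

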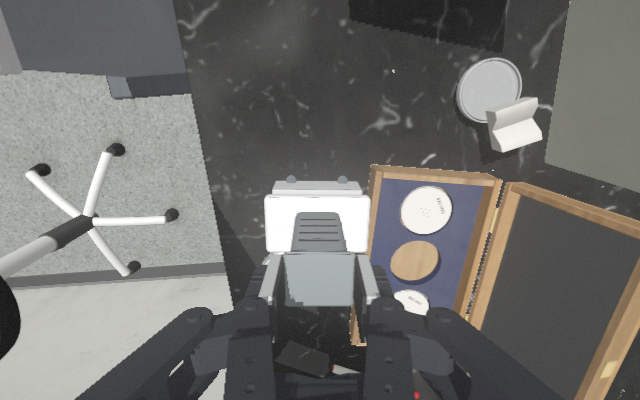

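The roller is gripped squarely: plate (265–368, 195–250) with the cap between the pads. Now to a viewpoint above the box.

```bash
python3 - <<'E'
from h import *
print(delta([450,-10,250],Rdown(np.pi/2)))
E
```

```text
[10.95, -1.57, -2.93, 0.0, 0.01, -15.73]
```

```bash
python3 -m creep '[[0,0,-1,0,0,-0.8],[0.5,0,-2,0,0,-1.8],[1.2,-0.2,-2.93,0,0,-2.8],[2,-0.4,-2.93,0,0,-3.8],[2.8,-0.5,-2.93,0,0,-4.8],[3.6,-0.6,-2.93,0,0,-5.8],[4.4,-0.7,-2.93,0,0,-6.8],[5.2,-0.8,-2.93,0,0,-7.8]]'
python3 - <<'E'
from h import *
print(delta([450,-10,250],Rdown(np.pi/2)))
E
```

```text
clock: 6.0
tool_pos: [456.3, -153.1, 247.7]
eef_rot: [0.401, 0.916, 0.0, -0.002]
ft_force: [1.6, -0.0, -4.3]
grip_width: 33.5
gripper_force: 82.4
[4.38, 3.69, -0.08, 0.0, -0.05, -7.88]
```

```bash
python3 -m creep '[[0.6,0.5,0,0,0,-1],[1.2,1,0,0,0,-2],[1.8,1.5,0,0,0,-3],[2.4,2,0,0,0,-4],[3,2.5,0,0,0,-5],[3.5,3,0,0,0,-6],[4,3.4,0,0,0,-7],[4.35,3.65,0,0,0,-7.85]]'
python3 -m creep '[[0,0,0,0,0,0],[0,0,0,0,0,0],[0,0,0,0,0,0]]'
python3 - <<'E'
from h import *
np.set_printoptions(precision=1,suppress=True)
T=T_cam('wrist'); im=manip.grab_frame('wrist'); cv2.imwrite('pics/w3.png',im)
np.save('T3.npy',T); print(manip.get_obs()['joint_positions'])
for l in ['strip','dry_box','button_tip','roller']:
  for d in manip.pinpoint(l,'wrist')[:2]:
    p=w(T,d['centre']); print(l,round(d['score'],2),p,px('wrist',p,T))
E
```

```text
clock: 6.67
tool_pos: [450.2, -11.1, 247.8]
eef_rot: [0.001, 1.0, 0.001, -0.002]
ft_force: [-0.5, 0.3, -4.1]
grip_width: 32.9
gripper_force: 82.4
clock: 6.92
tool_pos: [451.4, -13.3, 249.0]
eef_rot: [0.005, 1.0, -0.0, -0.001]
ft_force: [0.2, -0.3, -4.4]
grip_width: 33.2
gripper_force: 82.4
[-0.2  0.1  1.7 -0.   1.3 -1.7]
roller 0.7 [ 422.6 -390.1   -4. ] [ 35.4 139. ]
roller 0.57 [456.3 -14.9 167.1] [316.6 200.5]
```

View pics/w3.png

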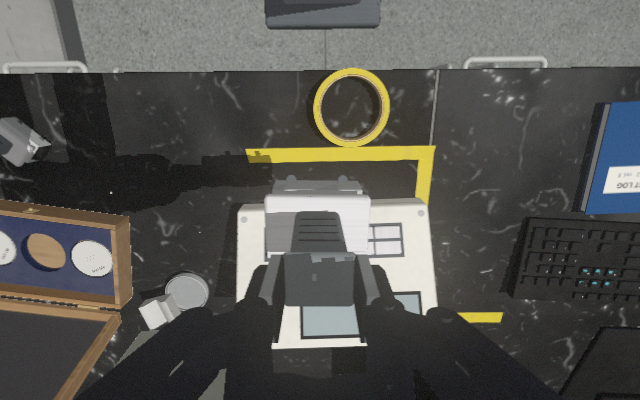

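The held roller hides the strip in this view. Only the box's front edge, the right keys and the tape roll at (350,107) show, so I'll step aside for a clear view.

```bash
python3 -m creep '[[0.4,-0.8,-0.2,0,0,0],[0.8,-1.8,-0.5,0,0,0],[1.2,-2.8,-0.8,0,0,0],[1.4,-3.8,-0.8,0,0,0],[1.4,-4.6,-0.8,0,0,0],[1.4,-4.6,-0.8,0,0,0],[1.4,-4.6,-0.8,0,0,0]]'
python3 - <<'E'
from h import *
np.set_printoptions(precision=1,suppress=True)
T=T_cam('wrist'); im=manip.grab_frame('wrist'); cv2.imwrite('pics/w4.png',im)
np.save('T4.npy',T)
for l in ['strip','dry_box','button_tip']:
  for d in manip.pinpoint(l,'wrist')[:2]:
    p=w(T,d['centre']); print(l,round(d['score'],2),p,px('wrist',p,T))
for d in manip.silhouettes('strip','wrist')[:2]:
    m=d['region'].astype(np.uint8); r=cv2.minAreaRect(cv2.findNonZero(m)); print(round(d['score'],2),r)
cv2.imwrite('pics/c4.png',cv2.resize(im[150:400,300:620],(800,625))[:600])
E
```

```text
clock: 7.75
tool_pos: [416.2, -128.7, 270.4]
eef_rot: [0.006, 1.0, -0.0, 0.0]
ft_force: [0.0, 0.9, -4.5]
grip_width: 33.2
gripper_force: 82.6
strip 0.59 [548.5   4.8  57.1] [416.7 256.5]
strip 0.52 [583.7   9.2  -0.3] [407.1 258.8]
dry_box 0.66 [582.9   9.3  -1.7] [407.  257.9]
button_tip 0.58 [576.6 -14.8  92.4] [407.6 289. ]
0.97 ((421.9488525390625, 256.0927734375), (26.05550765991211, 117.52233123779297), 87.91743469238281)
```

View pics/c4.png

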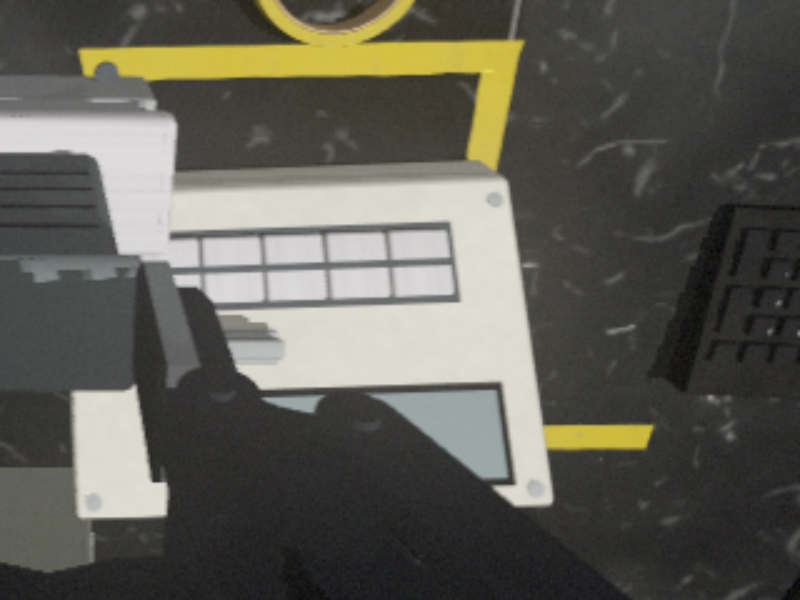

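The strip is clear from link 0 at crop (420,262) to link 3/4 at (190,270). The button fin is at (255,350), and the box's back corners are (80,517) and (550,503).

```bash
python3 - <<'E'
from h import *
np.set_printoptions(precision=1,suppress=True)
T=np.load('T4.npy')
for y,(a,b) in zip([85,51,17,-17,-51],[(455,263),(390,264.5),(327,266),(263,267.5),(201,269)]):
    p=ray('wrist',300+a/2.5,150+b/2.5,T,62.)+[2.2,0,0]; print(y,p, p[1]-y)
for a,b in [(80,517),(550,503)]: print(ray('wrist',300+a/2.5,150+b/2.5,T,122.))
T=T_cam('top')
for (a,b),z in zip([(278,87),(506,74),(508,226),(297,238),(397,193),(319,195),(474,188)],[122,122,35,35,62,62,62]): print(z,ray('top',180+a/2.667,120+b/2.667,T,z))
E
```

```text
85 [547.1  91.5  62. ] 6.458277612811713
51 [547.6  56.3  62. ] 5.34575649375077
17 [548.1  22.2  62. ] 5.248817424652145
-17 [548.5 -12.5  62. ] 4.544506394341823
-51 [549.  -46.1  62. ] 4.868700090954476
[ 657.8 -114.3  122. ]
[651.5 127.7 122. ]
122 [654.3 130.3 122. ]
122 [ 661.4 -116.2  122. ]
35 [ 509.6 -119.2   35. ]
35 [502.  119.6  35. ]
62 [545.6   4.9  62. ]
62 [545.7  91.9  62. ]
62 [549.  -80.8  62. ]
```

```bash
cat >> h.py <<'E'
S0=np.array([548.0,4.8,58.0]); Rs=(R.from_euler('z',1.4,degrees=True)*R.from_euler('y',-30,degrees=True)).as_matrix()
Rt=Rs@np.diag([-1.,1,-1]); OFF=79.
def st(x,y,z): "world of strip-frame point"; return S0+Rs@np.array([x,y,z],float)
def rol(x,y,z): "delta to bring roller origin there"; return delta(st(x,y,z+OFF),Rt)
def here():
    o=manip.get_obs(); p=Rs.T@(o['tool_pos']-S0); return np.round(p-[0,0,OFF],1), np.round(R.from_matrix(Rt.T@R.from_quat(o['eef_rot']).as_matrix()).as_rotvec(degrees=True),2), np.round(Rs.T@o['ft_force'],1), o['clock']
E
python3 -c "
from h import *
print(rol(-1,54,40),here())"
```

```text
[-2.75, 7.39, 4.39, -0.08, -5.0, -0.3] (array([ -10.9, -128.4,  172.3]), array([ 0.46, 30.01,  1.79]), array([-2.2,  0.3, -3.6]), 8.0)
```

```bash
python3 -m creep '[[-0.3,0.8,0.3,0,-0.6,0],[-0.6,1.8,0.6,0,-1.4,-0.1],[-1,2.9,1.1,0,-2.2,-0.1],[-1.4,4,1.7,0,-3,-0.2],[-1.8,5.1,2.4,0,-3.8,-0.2],[-2.2,6.2,3.2,-0.05,-4.6,-0.3],[-2.6,7.1,4,-0.08,-5,-0.3],[-2.75,7.39,4.39,-0.08,-5,-0.3]]'; python3 -m creep '[[0,0,0,0,0,0],[0,0,0,0,0,0],[0,0,0,0,0,0]]'
python3 -c "
from h import *
print(here(),rol(-1,54,0),manip.get_obs()['joint_positions'])"
```

```text
clock: 8.67
tool_pos: [480.8, 60.1, 156.4]
eef_rot: [-0.013, 0.967, 0.004, 0.256]
ft_force: [-1.9, -0.8, -5.3]
grip_width: 33.5
gripper_force: 82.8
clock: 8.92
tool_pos: [487.3, 56.6, 161.4]
eef_rot: [-0.012, 0.966, 0.003, 0.259]
ft_force: [0.4, -0.1, -3.9]
grip_width: 33.4
gripper_force: 82.8
(array([ 0.3, 53.3, 40.2]), array([ 0.01, -0.05, -0.02]), array([-1.6, -0.1, -3.6]), 8.9167) [0.05, 0.03, 1.61, -0.0, 0.01, 0.0] [-0.06180281  0.01565801  2.23243201  0.11814301  0.37301678 -1.75592851]
```

```bash
python3 -m creep '[[0.03,0.02,0.4,0,0,0],[0.03,0.02,0.8,0,0,0],[0.03,0.02,1.2,0,0,0],[0.03,0.02,1.24,0,0,0],[0.03,0.02,1.24,0,0,0]]' >/dev/null; python3 -c "
from h import *
print(here())"; python3 -m creep '[[0,0,0.06,0,0,0],[0,0,0.12,0,0,0],[0,0,0.12,0,0,0],[0,0,0.12,0,0,0]]'>/dev/null;python3 -c "
from h import *
print(here())";python3 -m creep '[[0,0,0.06,0,0,0],[0,0,0.12,0,0,0],[0,0,0.12,0,0,0],[0,0,0.12,0,0,0]]'>/dev/null;python3 -c "
from h import *
print(here())"
```

```text
(array([-0.6, 52.9,  9. ]), array([ 0.06, -0.04,  0.09]), array([-2.7, -0.5, -2.8]), 9.3333)
(array([-1.4, 53.6,  6.2]), array([ 0.03, -0.03,  0.03]), array([-1.4,  0.2, -3.6]), 9.6667)
(array([-1.8, 53.8,  3.1]), array([ 0.02, -0.01,  0.01]), array([-3.6, -0. ,  7.3]), 10.0)
```

```bash
python3 -m creep '[[0,0,0.1,0,0,0],[0,0,0.2,0,0,0],[0,0,0.3,0,0,0],[0,0,0.38,0,0,0],[0,0,0.38,0,0,0],[0,0,0.38,0,0,0]]' >/dev/null; python3 -c "
from h import *
print(here())"
```

```text
(array([-2. , 53.8, -6.1]), array([ 0.02, -0.01,  0.01]), array([-4. , -1. , 14.5]), 10.5)
```

```bash
python3 -m creep '[[0,-0.2,0,0,0,0],[0,-0.5,0,0,0,0],[0,-0.8,0,0,0,0],[0,-1.1,0,0,0,0],[0,-1.4,0,0,0,0],[0,-1.7,0,0,0,0],[0,-2,0,0,0,0],[0,-2.2,0,0,0,0]]' >/dev/null; python3 -c "
from h import *
print(here())"
```

```text
(array([-2.5, -0.8, -6. ]), array([-0.05,  0.04,  0.  ]), array([-3.6,  3.5, 13.9]), 11.1667)
```

```bash
python3 -m creep '[[-0.03,-0.3,0,0,0,0],[-0.05,-0.6,0,0,0,0],[-0.05,-0.9,0,0,0,0],[-0.05,-1.2,0,0,0,0],[-0.05,-1.5,0,0,0,0],[-0.05,-1.8,0,0,0,0],[-0.05,-2.1,0,0,0,0],[-0.05,-2.4,0,0,0,0]]' >/dev/null; python3 -c "
from h import *
print(here())"; python3 -m creep '[[0,-0.25,0,0,0,0],[0,-0.4,0,0,0,0],[0,-0.4,0,0,0,0],[0,-0.4,0,0,0,0]]' >/dev/null; python3 -c "
from h import *
print(here())"
```

```text
(array([ -1.8, -60.2,  -6.1]), array([-0.09,  0.07, -0.02]), array([-4.4,  3.5, 14.5]), 11.8333)
(array([ -1.1, -71.2,  -6.1]), array([0.04, 0.01, 0.01]), array([-4.3,  0.4, 13.8]), 12.1667)
```

```bash
python3 -m creep '[[0,0.2,0.04,0,0,0],[0,0.6,0.05,0,0,0],[0,1,0.05,0,0,0],[0,1.4,0.05,0,0,0],[0,1.8,0.05,0,0,0],[0,2.2,0.05,0,0,0],[0,2.6,0.05,0,0,0],[0,3,0.05,0,0,0]]' >/dev/null; python3 -m creep '[[0,0.4,0,0,0,0],[0,0.8,0,0,0,0],[0,1.2,0,0,0,0],[0,1.6,0,0,0,0],[0,2,0,0,0,0],[0,2.2,0,0,0,0],[0,2.3,0,0,0,0],[0,2.3,0,0,0,0]]' >/dev/null;  python3 -c "
from h import *
print(here())"
```

```text
(array([-0.2, 62. , -7.1]), array([-0.01, -0.08, -0.03]), array([-2.5, -0.9, 15.3]), 13.5)
```

```bash
python3 -m creep '[[0,-0.2,0,0,0,0],[0,-0.6,0,0,0,0],[0,-1,0,0,0,0],[0,-1.4,0,0,0,0],[0,-1.8,0,0,0,0],[0,-2.2,0,0,0,0],[0,-2.6,0,0,0,0],[0,-3,0,0,0,0]]' >/dev/null; python3 -c "
from h import *
print(here())"; python3 -m creep '[[0,-0.4,0,0,0,0],[0,-0.8,0,0,0,0],[0,-1.2,0,0,0,0],[0,-1.6,0,0,0,0],[0,-2,0,0,0,0],[0,-2.25,0,0,0,0],[0,-2.35,0,0,0,0],[0,-2.35,0,0,0,0]]' >/dev/null;  python3 -c "
from h import *
print(here())"
```

```text
(array([ -0.8, -13.4,  -7.2]), array([-0.04, -0.01, -0.01]), array([-2.3,  2.2, 15.3]), 14.1667)
(array([ -0.5, -73.1,  -7.3]), array([ 0.07, -0.04,  0.02]), array([-3., -0., 15.]), 14.8333)
```

```bash
python3 -m creep '[[0,0,-0.4,0,0,0],[0,0,-1.4,0,0,0],[0,-0.5,-2.6,0,0,0],[0,-1,-3.8,0,0.8,0.5],[0.3,-1.5,-5,0,1.8,0.5],[0.6,-2.2,-5.4,0,2.8,0.5],[0.9,-3,-5.6,0,3.8,0.3],[1.2,-4,-5.8,0,4.8,0.3]]';  python3 -c "
from h import *
print(here(),delta([467,-282,200],Rdown(np.radians(-4.6))))"
```

```text
clock: 15.5
tool_pos: [418.7, -172.6, 232.7]
eef_rot: [0.003, 1.0, 0.002, 0.011]
ft_force: [0.8, 0.8, -4.2]
grip_width: 33.6
gripper_force: 83.2
(array([ -28.4, -174.2,  139.1]), array([ 0.24, 28.77,  1.74]), array([-1.4,  0.7, -4. ]), 15.5) [-1.93, -4.37, 1.33, 0.2, 0.12, 15.71]
```

```bash
python3 -m creep '[[-0.3,-0.4,0.1,0,0.1,0.9],[-0.5,-1,0.2,0,0.1,2],[-0.8,-1.6,0.3,0,0.1,3.1],[-1.1,-2.2,0.4,0,0.1,4.2],[-1.4,-2.8,0.4,0,0.1,5.3],[-1.6,-3.4,0.4,0,0.1,6.4],[-1.8,-4,0.4,0,0.1,7.5],[-1.9,-4.37,0.4,0,0.1,8.4]]'>/dev/null;  python3 -c "
from h import *
print(delta([467,-282,200],Rdown(np.radians(-4.6))))"
```

```text
[-0.0, 0.03, 0.79, 0.16, -0.06, 7.25]
```

```bash
python3 -m creep '[[0,0,0.1,0,0,0.9],[0,0,0.3,0,0,2],[0,0,0.5,0.05,0,3.1],[0,0,0.7,0.1,0,4.2],[0,0,0.8,0.15,-0.06,5.3],[0,0,0.8,0.15,-0.06,6.4],[0,0,0.8,0.15,-0.06,7.25],[0,0,0.8,0.15,-0.06,7.25]]'>/dev/null;  python3 -m creep '[[0,0,0,0,0,0],[0,0,0,0,0,0]]'; python3 -c "
from h import *
print(delta([467,-282,88],Rdown(np.radians(-4.6))))"
```

```text
clock: 17.0
tool_pos: [465.2, -280.3, 200.0]
eef_rot: [0.732, 0.681, 0.0, -0.001]
ft_force: [-0.9, 0.0, -5.4]
grip_width: 33.3
gripper_force: 83.2
[-0.07, 0.08, 4.48, -0.01, -0.02, 0.08]
```

```bash
python3 -m creep '[[0,0,1,0,0,0],[0,0,2,0,0,0],[0,0,3,0,0,0],[0,0,4,0,0,0],[0,0,4.4,0,0,0],[0,0,4.5,0,0,0],[0,0,4.5,0,0,0]]';  python3 -m creep '[[0,0,0.08,0,0,0],[0,0,0.16,0,0,0],[0,0,0.24,0,0,0],[0,0,0.24,0,0,0],[0,0,0.24,0,0,0]]'
```

```text
clock: 17.58
tool_pos: [464.8, -279.9, 87.4]
eef_rot: [0.733, 0.681, 0.0, -0.001]
ft_force: [0.4, 0.1, -4.8]
grip_width: 33.0
gripper_force: 83.2
clock: 18.0
tool_pos: [465.0, -280.0, 82.0]
eef_rot: [0.733, 0.68, 0.0, -0.001]
ft_force: [-0.1, -0.2, -3.8]
grip_width: 33.2
gripper_force: 83.2
```

```bash
python3 -m creep '[[0,0,0.04,0,0,0],[0,0,0.08,0,0,0],[0,0,0.08,0,0,0],[0,0,0.08,0,0,0]]'
```

```text
clock: 18.33
tool_pos: [464.7, -279.8, 79.5]
eef_rot: [0.733, 0.68, 0.0, -0.001]
ft_force: [-0.3, 0.3, -3.8]
grip_width: 33.0
gripper_force: 83.2
```

```bash
python3 -m creep '[[0,0,0.04,0,0,0],[0,0,0.06,0,0,0],[0,0,0.06,0,0,0],[0,0,0.06,0,0,0]]'
```

```text
clock: 18.67
tool_pos: [465.4, -280.3, 78.8]
eef_rot: [0.733, 0.68, 0.0, -0.0]
ft_force: [-1.1, 1.4, 4.0]
grip_width: 33.0
gripper_force: 84.2
```

```bash
python3 -m creep '[[0,0,0,0,0,0],[0,0,0,0,0,0],[0,0,0,0,0,0],[0,0,0,0,0,0],[0,0,0,0,0,0],[0,0,0,0,0,0],[0,0,0,0,0,0],[0,0,0,0,0,0]]' 85; python3 -m creep '[[0,0,-0.6,0,0,0],[0,0,-1.4,0,0,0],[0,0,-2.4,0,0,0],[0,0,-3.6,0,0,0],[0,0,-4.8,0,0,0],[0,0,-5.6,0,0,0],[0,0,-5.6,0,0,0]]'
python3 -c "
from h import *
print(delta([420,-30,230],Rdown(np.pi/2)))"
```

```text
clock: 19.33
tool_pos: [464.8, -279.9, 78.1]
eef_rot: [0.733, 0.68, 0.0, -0.001]
ft_force: [-0.7, 0.2, -1.3]
grip_width: 84.8
gripper_force: 0.0
clock: 19.92
tool_pos: [467.6, -282.2, 223.0]
eef_rot: [0.733, 0.68, 0.001, 0.003]
ft_force: [0.3, -0.4, -0.3]
grip_width: 85.0
gripper_force: 0.0
[9.92, -2.64, -0.32, 0.02, 0.07, -15.71]
```

```bash
python3 -m creep '[[0.5,-0.1,-0.3,0,0,-0.9],[1.1,-0.4,-0.3,0,0,-2],[1.8,-0.6,-0.3,0,0,-3.1],[2.6,-0.9,-0.3,0,0,-4.2],[3.4,-1.2,-0.3,0,0,-5.3],[4.2,-1.5,-0.3,0,0,-6.4],[5,-1.8,-0.3,0,0,-7.5],[5.8,-2,-0.3,0,0,-8.5]]' 0 >/dev/null;python3 -c "
from h import *
print(delta([420,-30,240],Rdown(np.pi/2)))"
```

```text
[2.88, 2.82, -0.58, 0.01, -0.03, -7.16]
```

```bash
python3 -m creep '[[0.4,0.4,-0.1,0,0,-0.9],[0.8,0.8,-0.2,0,0,-2],[1.2,1.2,-0.3,0,0,-3.1],[1.6,1.6,-0.4,0,0,-4.2],[2,2,-0.5,0,0,-5.3],[2.5,2.4,-0.55,0,0,-6.4],[2.88,2.82,-0.55,0,0,-7.16],[2.88,2.82,-0.55,0,0,-7.16]]' >/dev/null; python3 -m creep '[[0,0,0,0,0,0],[0,0,0,0,0,0],[0,0,0,0,0,0]]'
python3 - <<'E'
from h import *
np.set_printoptions(precision=1,suppress=True)
T=T_cam('wrist'); im=manip.grab_frame('wrist'); cv2.imwrite('pics/w5.png',im)
np.save('T5.npy',T)
for l in ['strip','button_tip']:
  for d in manip.pinpoint(l,'wrist')[:2]:
    p=w(T,d['centre']); print(l,round(d['score'],2),p,Rs.T@(p-S0),px('wrist',p,T))
print(px('wrist',S0,T),px('wrist',st(40,-68,8),T))
T=T_cam('top'); t=manip.grab_frame('top')
for d in manip.pinpoint('roller','top'): print('roller',d['score'],w(T,d['centre']))
a=cv2.resize(im[130:330,200:440],(720,600)); cv2.imwrite('pics/c5.png',a)
E
```

```text
clock: 21.5
tool_pos: [421.7, -31.8, 239.6]
eef_rot: [0.004, 1.0, 0.001, -0.001]
ft_force: [0.5, -0.3, -0.2]
grip_width: 0.2
gripper_force: 0.0
strip 0.58 [547.2   3.9  56.6] [-1.4 -0.9 -0.8] [346.9 264.5]
[347.7 265.6] [294.4 300.3]
roller 0.73 [ 464.9 -280.7   -3.7]
roller 0.52 [ 426.1 -387.7   -0.5]
```

View pics/c5.png

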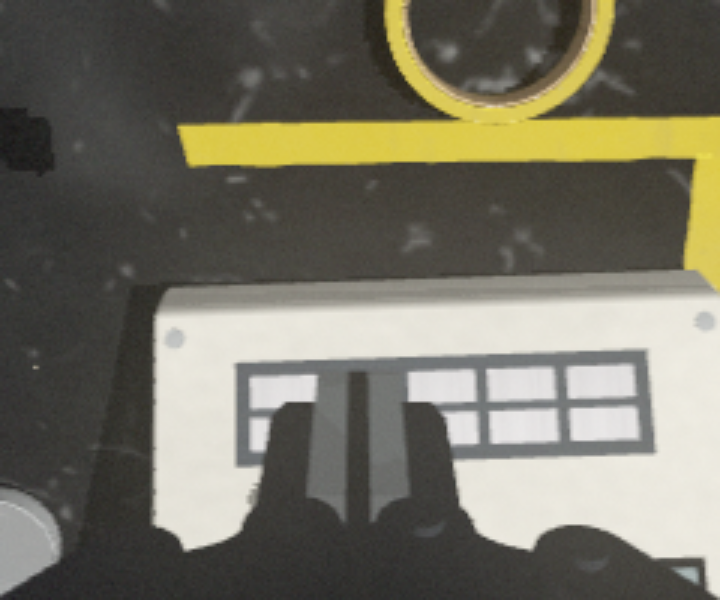

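The strip's links look flush (crop 235–655, 350–465), the roller stands at (465,-281), and the tape is untouched. Next I push the button with closed fingers.

```bash
python3 -c "
from h import *
print(delta(st(70,-28,80),Rt), np.linalg.norm(st(70,-28,80)-manip.get_obs()['tool_pos']))"
```

```text
[-5.9, 0.39, 3.09, -0.06, -5.01, -0.29] 166.90958789146111
```

```bash
python3 -m creep '[[-0.8,0.1,0,0,-0.6,0],[-1.8,0.2,0.4,0,-1.5,-0.1],[-2.8,0.2,0.9,0,-2.4,-0.1],[-3.8,0.3,1.4,0,-3.3,-0.2],[-4.8,0.3,2,-0.05,-4.2,-0.2],[-5.6,0.4,2.6,-0.05,-5,-0.3],[-5.9,0.4,3.1,-0.06,-5,-0.3],[-5.9,0.4,3.1,-0.06,-5,-0.3]]' >/dev/null; python3 -m creep '[[0,0,0,0,0,0],[0,0,0,0,0,0]]'>/dev/null
python3 - <<'E'
from h import *
np.set_printoptions(precision=1,suppress=True)
OFF0=79
print(here()[0]+[0,0,79],here()[1:],delta(st(70,-28,14),Rt))
for c in ['top','scene','wrist']:
  T=T_cam(c); im=manip.grab_frame(c)
  for d in manip.pinpoint('button_tip',c)[:2]:
    p=w(T,d['centre']); print(c,round(d['score'],2),Rs.T@(p-S0))
  if c=='wrist': cv2.imwrite('pics/w6.png',im)
E
```

```text
[ 71.  -27.4  80.5] (array([-0.1,  0. , -0.1]), array([ 0.6, -0.5,  0.3]), 22.5833) [0.04, -0.03, 2.66, 0.01, -0.0, 0.02]
top 0.47 [ 42.1 -27.8  14.8]
scene 0.6 [ 39.2 -20.6  15.9]
wrist 0.58 [ 43.7 -20.7  14.5]
```

View pics/w6.png

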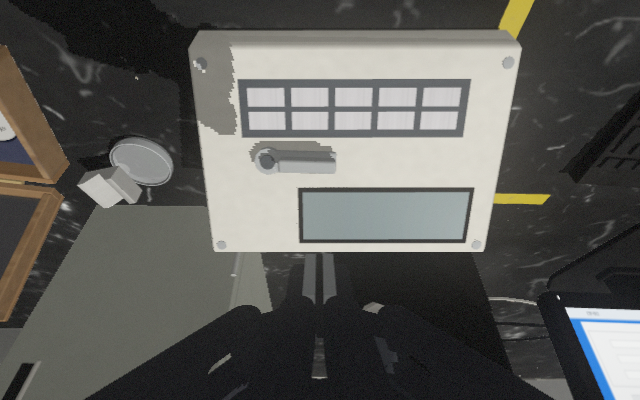

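The view is clear: the button points along the strip, pivot (265,160) and tip (335,162), i.e. at about 0 rad. All five links look even. Descending beside it on the up-slope side.

```bash
python3 -m creep '[[0,0,0.7,0,0,0],[0,0,1.4,0,0,0],[0,0,2,0,0,0],[0,0,2.5,0,0,0],[0,0,2.63,0,0,0],[0,0,2.63,0,0,0],[0,0,2.63,0,0,0]]' >/dev/null
python3 - <<'E'
from h import *
print(here()[0]+[0,0,79],here()[1:])
p0=manip.get_obs()['tool_pos'];R0=R.from_quat(manip.get_obs()['eef_rot']).as_matrix()
for x,y in [(56,-30),(42.7,-25.6),(26.6,-27.3),(11.2,-37.1),(2,-54),(2,-56),(15,-35)]: print(delta(st(x,y,14),Rt)[:3])
E
```

```text
[ 70.  -27.   14.5] (array([-0.07,  0.06, -0.1 ]), array([ 0.4, -0.2, -0.4]), 23.4667)
[0.56, -0.12, 0.02]
[1.09, 0.06, 0.02]
[1.73, -0.01, 0.02]
[2.35, -0.4, 0.02]
[2.72, -1.08, 0.02]
[2.72, -1.16, 0.02]
[2.2, -0.32, 0.02]
```

```bash
python3 -m creep '[[0.3,-0.1,0,0,0,0],[0.56,-0.1,0,0,0,0],[0.8,0,0,0,0,0],[1.1,0.05,0,0,0,0],[1.4,0.03,0,0,0,0],[1.73,0,0,0,0,0],[1.73,0,0,0,0,0]]' >/dev/null
python3 - <<'E'
from h import *
print(here()[0]+[0,0,79],here()[1:])
for x,y in [(11.2,-37.1),(2,-54),(2,-56)]: print(delta(st(x,y,14),Rt)[:3])
E
```

```text
[ 25.1 -26.6  15.2] (array([-0.1 ,  0.11, -0.08]), array([-0.8,  0.6, -0.8]), 24.05)
[0.55, -0.42, 0.05]
[0.92, -1.09, 0.05]
[0.92, -1.17, 0.05]
```

```bash
python3 -m creep '[[0.2,-0.12,0.03,0,0,0],[0.4,-0.25,0.04,0,0,0],[0.58,-0.42,0.04,0,0,0],[0.7,-0.65,0.04,0,0,0],[0.82,-0.9,0.04,0,0,0],[0.92,-1.1,0.04,0,0,0],[0.92,-1.17,0.04,0,0,0],[0.92,-1.17,0.04,0,0,0]]' >/dev/null
python3 -c "
from h import *
print(here()[0]+[0,0,79],here()[1:])"
```

```text
[  4.7 -57.1  13.7] (array([-0.01, -0.02, -0.06]), array([-0.2,  1. ,  0.8]), 24.7167)
```

```bash
python3 -m creep '[[0,-0.06,0,0,0,0],[0,-0.12,0,0,0,0],[0,-0.12,0,0,0,0],[0,-0.12,0,0,0,0]]' >/dev/null
python3 -c "
from h import *
print(here()[0]+[0,0,79],here()[1:])"
```

```text
[  3.9 -59.3  13.3] (array([-0.06,  0.05, -0.11]), array([-0.6, -0.8,  0.3]), 25.05)
```

```bash
python3 -m creep '[[0,-0.08,0,0,0,0],[0,-0.16,0,0,0,0],[0,-0.16,0,0,0,0],[0,-0.16,0,0,0,0]]' >/dev/null
python3 -c "
from h import *
print(here()[0]+[0,0,79],here()[1:])
for c in ['top','scene']:
  T=T_cam(c); im=manip.grab_frame(c)
  for d in manip.pinpoint('button_tip',c)[:2]:
    p=w(T,d['centre']); print(c,round(d['score'],2),Rs.T@(p-S0))"
```

```text
[  3.7 -63.6  13.2] (array([-0.05,  0.06, -0.08]), array([-0.1,  0.1, -0.2]), 25.3833)
top 0.45 [ 43.6392562  -22.91912013  14.18491477]
top 0.22 [-167.75816946   26.41194499   29.99075046]
scene 0.44 [ 37.39325153 -20.62689029  13.03169271]
```

```bash
python3 -m creep '[[0,0.3,-0.2,0,0,0],[0,0.5,-1,0,0,0],[-0.5,0.7,-2,0,0,0],[-1.2,0.7,-2.8,0,0,0],[-2,0.7,-2.8,0,0,0],[-2.6,0.7,-2.8,0,0,0],[-2.6,0.7,-2.8,0,0,0],[-2.6,0.7,-2.8,0,0,0]]' >/dev/null
python3 - <<'E'
from h import *
print(here()[0]+[0,0,79],here()[1:])
T=T_cam('wrist'); im=manip.grab_frame('wrist'); cv2.imwrite('pics/w7.png',im); np.save('T7.npy',T)
for d in manip.pinpoint('button_tip','wrist')[:2]:
    p=w(T,d['centre']); print(round(d['score'],2),Rs.T@(p-S0),px('wrist',p,T))
c=px('wrist',st(20,-50,10),T).astype(int); print(c, px('wrist',st(40,-68,8),T), px('wrist',st(-5,-68,16),T), px('wrist',st(40,-23,16),T))
for d in manip.silhouettes('button','wrist')[:1]:
    m=d['region'].astype(np.uint8); print(d['score'],cv2.boundingRect(m),m.sum())
E
```

```text
[ 69.1 -45.6  83.3] (array([-0.08,  0.02, -0.16]), array([-0.7,  0.2,  0.7]), 26.25)
0.9 [ 39.55948787 -16.75106991  14.18388464] [355.06288044 164.97852583]
[312 139] [290.86443281 163.79504806] [288.35398172 106.0929997 ] [347.3363237  166.01495168]
0.84 (278, 150, 80, 27) 1710
```

```bash
python3 -m creep '[[-0.1,0.4,0.8,0,0,0],[-0.1,0.75,1.6,0,0,0],[-0.1,0.75,2.3,0,0,0],[-0.1,0.75,2.8,0,0,0],[-0.1,0.75,2.8,0,0,0],[-0.1,0.75,2.8,0,0,0]]' >/dev/null
python3 -c "
from h import *
print(here()[0]+[0,0,79],here()[1:]);T=T_cam('wrist');o=manip.get_obs();print(px('wrist',o['tool_pos'],T))"
python3 -m creep '[[0,0,0.05,0,0,0],[0,0,0.1,0,0,0],[0,0,0.15,0,0,0],[0,0,0.2,0,0,0],[0,0,0.2,0,0,0]]' >/dev/null
python3 -c "
from h import *
print(here()[0]+[0,0,79],here()[1:])"
```

```text
[ 68.6 -26.7  12.6] (array([-0.11,  0.28, -0.05]), array([ 0.2, -0.5,  0.6]), 26.9)
[318.50601315 235.9027459 ]
[ 71.4 -27.2   8.5] (array([-0.04,  0.02, -0.1 ]), array([0.2, 1.1, 0.1]), 27.3167)
```

```bash
for i in 1 2; do python3 -m creep '[[0,0,0.05,0,0,0],[0,0,0.1,0,0,0],[0,0,0.15,0,0,0],[0,0,0.2,0,0,0],[0,0,0.2,0,0,0]]' >/dev/null
python3 -c "
from h import *
print(here()[0]+[0,0,79],here()[1:])"; done
```

```text
[ 71. -27.   3.] (array([-0.06,  0.08, -0.1 ]), array([ 0.1, -0.1, -0.4]), 27.7333)
[ 71. -27.  -2.] (array([-0.06,  0.08, -0.1 ]), array([-0.3,  0.5,  0.5]), 28.15)
```

```bash
for i in 1 2; do python3 -m creep '[[0,0,0.05,0,0,0],[0,0,0.1,0,0,0],[0,0,0.15,0,0,0],[0,0,0.2,0,0,0],[0,0,0.2,0,0,0]]' >/dev/null
python3 -c "
from h import *
print(here()[0]+[0,0,79],here()[1:],manip.get_obs()['grip_width'])"; done
```

```text
[ 71. -27.  -7.] (array([-0.06,  0.08, -0.1 ]), array([0.3, 0.3, 0.2]), 28.5667) 0.012679079612290464
[ 71. -27. -12.] (array([-0.06,  0.07, -0.1 ]), array([ 1.1, -0.6, -0.2]), 28.9833) -0.20083841359583934
```

```bash
for i in 1 2; do python3 -m creep '[[0,0,0.05,0,0,0],[0,0,0.1,0,0,0],[0,0,0.15,0,0,0],[0,0,0.2,0,0,0],[0,0,0.2,0,0,0]]' >/dev/null
python3 -c "
from h import *
print(here()[0]+[0,0,79],here()[1:],manip.get_obs()['grip_width'])"; done; python3 -c "
from h import *
im=manip.grab_frame('wrist');cv2.imwrite('pics/w8.png',cv2.resize(im[100:300,200:440],(720,600)))"
```

```text
[ 71. -27. -17.] (array([-0.06,  0.07, -0.1 ]), array([-0.1, -0.4, -0.6]), 29.4) -0.05248486815452477
[ 71. -27. -22.] (array([-0.06,  0.07, -0.1 ]), array([-0.7,  0.1,  0.5]), 29.8167) 0.003782949908864735
```

View pics/w8.png

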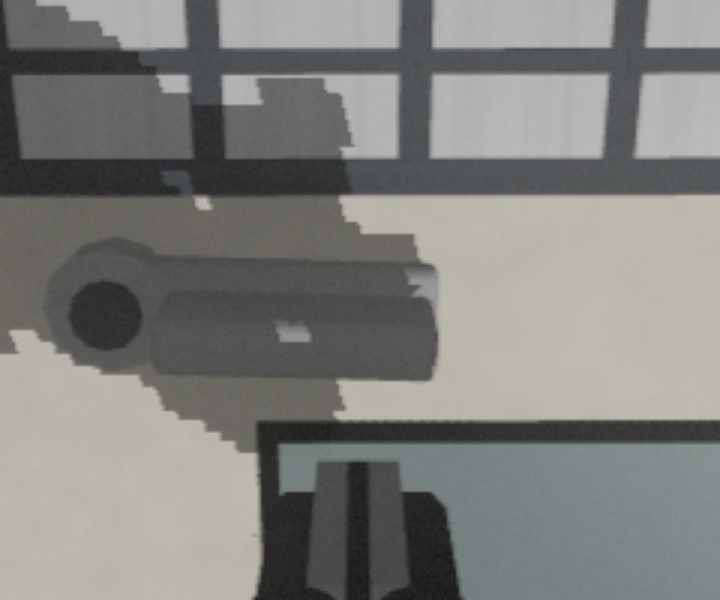

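The fingertips, at crop (358,460), still hover clear of the face beside the button. The closed fingers evidently end about 25 mm short of the nominal TCP, so they passed over the fin earlier. I'll push at a lower height.

```bash
python3 -m creep '[[0,0,-0.28,0,0,0],[0.3,-0.1,-0.28,0,0,0],[0.6,-0.1,-0.28,0,0,0],[0.85,0,-0.28,0,0,0],[1.13,0.05,-0.28,0,0,0],[1.45,0.03,-0.28,0,0,0],[1.78,0,-0.28,0,0,0],[1.78,0,-0.28,0,0,0]]' >/dev/null
python3 - <<'E'
from h import *
print(here()[0]+[0,0,79],here()[1:])
for x,y in [(11.2,-37.1),(2,-54),(2,-56)]: print(delta(st(x,y,-15),Rt)[:3])
for c in ['top','scene','wrist']:
  T=T_cam(c); im=manip.grab_frame(c)
  for d in manip.pinpoint('button_tip',c)[:2]:
    p=w(T,d['centre']); print(c,round(d['score'],2),Rs.T@(p-S0))
E
```

```text
[ 27.6 -29.3 -11. ] (array([-0.58,  0.47, -0.05]), array([-0. , -0.1, -0.2]), 30.5333)
[0.65, -0.31, 0.16]
[1.02, -0.99, 0.16]
[1.02, -1.07, 0.16]
top 0.58 [ 44.33064689 -26.16856734  15.12993949]
scene 0.59 [-2.35989961 -4.01543704 -3.60130449]
scene 0.38 [ 41.29770333 -20.23358573  17.41809985]
wrist 0.95 [ 43.69988275 -20.88523325  15.36001097]
```

```bash
python3 -m creep '[[-0.5,0,0,0,0,0],[-1,0,0,0,0,0],[-1.5,0.05,0,0,0,0],[-1.78,0.08,0.2,0,0,0],[-1.78,0.08,0.36,0,0,0],[-1.78,0.08,0.36,0,0,0]]' >/dev/null;python3 -c "
from h import *
print(here()[0]+[0,0,79],here()[1:])";
for i in 1 2; do python3 -m creep '[[0,0,0.05,0,0,0],[0,0,0.1,0,0,0],[0,0,0.15,0,0,0],[0,0,0.15,0,0,0],[0,0,0.15,0,0,0]]' >/dev/null
python3 -c "
from h import *
print(here()[0]+[0,0,79],here()[1:])"; done
```

```text
[ 74.  -27.1 -21. ] (array([-0.57,  0.37, -0.14]), array([-0.9,  0. , -0.1]), 31.3333)
[ 73.2 -27.3 -24.3] (array([-0.56,  0.41, -0.08]), array([-0.7, -0.1,  0.1]), 31.75)
[ 73.6 -27.2 -28.1] (array([-0.56,  0.39, -0.1 ]), array([ 1.4,  0.3, -0.8]), 32.1667)
```

```bash
python3 -c "
from h import *
print(manip.get_obs()['joint_positions'])"
for i in 1 2 3; do python3 -m creep '[[0,0,0.05,0,0,0],[0,0,0.1,0,0,0],[0,0,0.15,0,0,0],[0,0,0.15,0,0,0]]' >/dev/null
python3 -c "
from h import *
print(here()[0]+[0,0,79],here()[1:])"; done
```

```text
[-0.23303632  0.38024792  2.06665801  0.61537922  0.23648308 -2.40006226]
[ 73.5 -27.2 -31.9] (array([-0.56,  0.39, -0.1 ]), array([-0.3, -0.5,  0.2]), 32.5)
[ 73.5 -27.2 -35.7] (array([-0.56,  0.39, -0.1 ]), array([0.2, 0.1, 0.2]), 32.8333)
[ 73.5 -27.1 -39.4] (array([-0.56,  0.39, -0.1 ]), array([ 0.4, -0.1,  0.7]), 33.1667)
```

```bash
cat >> h.py <<'E'
H=43.
Rt2=Rt@R.from_euler('y',16,degrees=True).as_matrix()
def tip(x,y,z): return delta(st(x,y,z)+H*Rt2[:,2],Rt2)
def tiph():
    o=manip.get_obs(); Rm=R.from_quat(o['eef_rot']).as_matrix(); return np.round(Rs.T@(o['tool_pos']-H*Rm[:,2]-S0),1),np.round(R.from_matrix(Rt2.T@Rm).as_rotvec(degrees=True),1),np.round(Rs.T@o['ft_force'],1),o['clock'],np.round(o['joint_positions'][2:5],2)
E
python3 -c "
from h import *
print(tiph(),tip(70,-28,30),tip(70,-28,14))"
```

```text
(array([ 73.8, -27.6,   3.6]), array([ -0.5, -15.6,  -0.2]), array([ 0.4, -0.1,  0.7]), 33.1667, array([2.06, 0.66, 0.22])) [0.62, -0.02, -1.12, 0.09, 2.6, 0.03] [0.62, -0.03, -0.48, 0.09, 2.6, 0.03]
```

```bash
python3 -m creep '[[0,0,-0.5,0,0,0],[0.1,0,-1.1,0.05,0.6,0],[0.3,0,-1.1,0.09,1.4,0],[0.5,0,-1.1,0.09,2.2,0],[0.6,0,-1.1,0.09,2.6,0],[0.6,0,-1.1,0.09,2.6,0],[0.6,0,-1.1,0.09,2.6,0]]' >/dev/null; python3 -c "
from h import *
print(tiph(),tip(72,-28,14),tip(72,-28,5))"
```

```text
(array([ 71.2, -27.1,  29.4]), array([-0. , -0.1, -0.2]), array([-1.1,  1. ,  0.2]), 33.75, array([1.85, 0.08, 0.67])) [-0.2, -0.04, 0.58, 0.0, 0.02, 0.04] [-0.29, -0.04, 0.93, 0.0, 0.02, 0.04]
```

```bash
python3 -m creep '[[-0.1,0,0.3,0,0,0],[-0.2,0,0.6,0,0,0],[-0.27,0,0.85,0,0,0],[-0.29,0,0.93,0,0,0],[-0.29,0,0.93,0,0,0]]' >/dev/null; python3 -c "
from h import *
print(tiph())"; for i in 1 2; do python3 -m creep '[[0,0,0.06,0,0,0],[0,0,0.12,0,0,0],[0,0,0.12,0,0,0],[0,0,0.12,0,0,0]]' >/dev/null; python3 -c "
from h import *
print(tiph())"; done
```

```text
(array([ 69.6, -27.2,   5. ]), array([-0. ,  0.1, -0.2]), array([-0.7, -0.1,  4. ]), 34.1667, array([1.84, 0.08, 0.63]))
(array([ 69.5, -27.3,   4.4]), array([ 0. ,  0.1, -0.2]), array([ 0.3, -0.3, 30.2]), 34.5, array([1.84, 0.08, 0.63]))
(array([ 69.5, -27.2,   4. ]), array([ 0. , -0. , -0.2]), array([ 3. , -0. , 61.1]), 34.8333, array([1.84, 0.08, 0.63]))
```

```bash
python3 -m creep '[[0,0,-0.3,0,0,0],[0,0,-0.58,0,0,0],[0,0,-0.58,0,0,0],[0,0,-0.58,0,0,0]]' >/dev/null; python3 - <<'E'
from h import *
print(tiph())
for x,y in [(56,-30),(42.7,-25.6),(26.6,-27.3),(11.2,-37.1),(2,-54),(2,-56)]: print(tip(x,y,14)[:3])
E
```

```text
(array([ 73.5, -27.4,  13.3]), array([ 0. , -0. , -0.2]), array([-0.4, -0.9,  0.2]), 35.1667, array([1.84, 0.08, 0.65]))
[0.68, -0.1, 0.17]
[1.19, 0.08, 0.31]
[1.81, 0.01, 0.49]
[2.4, -0.38, 0.66]
[2.76, -1.05, 0.76]
[2.76, -1.13, 0.76]
```

```bash
python3 -m creep '[[0.35,-0.05,0.08,0,0,0],[0.68,-0.1,0.17,0,0,0],[0.93,0,0.24,0,0,0],[1.19,0.08,0.31,0,0,0],[1.5,0.04,0.4,0,0,0],[1.81,0.01,0.49,0,0,0],[1.81,0.01,0.49,0,0,0]]' >/dev/null; python3 - <<'E'
from h import *
print(tiph())
for x,y in [(11.2,-37.1),(2,-54),(2,-56)]: print(tip(x,y,14)[:3])
T=T_cam('wrist'); im=manip.grab_frame('wrist')
for d in manip.pinpoint('button_tip','wrist')[:2]:
    p=w(T,d['centre']); print(round(d['score'],2),Rs.T@(p-S0))
E
```

```text
(array([ 23.6, -26.8,  14.4]), array([-0. ,  0.2, -0.2]), array([0.6, 0. , 0.1]), 35.75, array([1.95, 0.1 , 0.55]))
[0.47, -0.41, 0.15]
[0.82, -1.09, 0.26]
[0.82, -1.17, 0.26]
0.87 [  9.26942096 -34.87656316  13.13322271]
```

```bash
python3 -m creep '[[0.16,-0.13,0.05,0,0,0],[0.32,-0.27,0.1,0,0,0],[0.47,-0.41,0.15,0,0,0],[0.6,-0.65,0.2,0,0,0],[0.72,-0.87,0.23,0,0,0],[0.82,-1.05,0.25,0,0,0],[0.82,-1.17,0.25,0,0,0],[0.82,-1.17,0.25,0,0,0]]' >/dev/null; python3 - <<'E'
from h import *
print(tiph())
T=T_cam('wrist'); im=manip.grab_frame('wrist')
for d in manip.pinpoint('button_tip','wrist')[:2]:
    p=w(T,d['centre']); print(round(d['score'],2),Rs.T@(p-S0))
E
```

```text
(array([  6.6, -52.7,  13.7]), array([-0.3, -0.1,  0.1]), array([12.3, 34.6, -2.1]), 36.5167, array([1.99, 0.15, 0.51]))
0.96 [ -3.21543699 -69.64088571  15.46347418]
```

```bash
python3 -m creep '[[0,0.3,0,0,0,0],[0,0.8,0,0,0,0],[0,1,-0.8,0,0,0],[0,1,-1.8,0,0,0],[0,1,-3,0,0,0],[0,1,-4.2,0,0,0],[0,1,-4.2,0,0,0],[0,1,-4.2,0,0,0]]'; python3 - <<'E'
from h import *
np.set_printoptions(precision=1,suppress=True)
T=T_cam('wrist'); im=manip.grab_frame('wrist')
for d in manip.pinpoint('button_tip','wrist')[:2]:
    p=w(T,d['centre']); print(round(d['score'],2),Rs.T@(p-S0))
for d in manip.silhouettes('button','wrist')[:1]:
    print(d['score'],cv2.minAreaRect(cv2.findNonZero(d['region'].astype(np.uint8))))
for c in ['top','scene']:
  T=T_cam(c); im=manip.grab_frame(c)
  for l in ['button_tip','roller','log_book','marking_tape','petri_dish']:
    for d in manip.pinpoint(l,c)[:1]:
      p=w(T,d['centre']); print(c,l,round(d['score'],2),p)
E
```

```text
clock: 37.28
tool_pos: [531.7, -28.1, 134.1]
eef_rot: [-0.013, 0.992, 0.001, 0.123]
ft_force: [0.3, -0.4, -0.0]
grip_width: 0.1
gripper_force: 0.0
0.72 [ -2.2 -68.7  16.5]
0.81 ((275.0, 215.5), (79.0, 26.0), 90.0)
top roller 0.79 [ 467.1 -285.1   -1.8]
top log_book 0.86 [455.7 404.3   0.2]
top marking_tape 0.78 [385.9  26.8  -0.9]
top petri_dish 0.6 [ 653.6 -217.5    2.7]
scene button_tip 0.58 [538.1 -63.2  70.5]
scene roller 0.9 [ 415.6 -390.7   -2.7]
scene log_book 0.57 [455.3 402.   -2.8]
scene marking_tape 0.73 [391.2  30.4  -0.4]
scene petri_dish 0.5 [ 652.4 -218.8   -3.2]
```

```bash
python3 -c "
from workcell import manip
print(manip.sign_off())"
```

```text
the job is handed in; nothing more can be done
None
```

The job is handed in at about 37 s of the 72 s; sign-off gave no verdict. The strip was rolled flush judging by the steady pressing force, the roller stands on the bench near its original spot, the button is against its stop at about 1.6 rad, and the log book, tape roll and petri dish have not moved.

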